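Gauge and sort airway connector blocks

TASK

Check the bores of the three purple airway connector blocks with the stepped go/no-go gauge from its stand: in the one good block the thin part of the gauge goes in but the thick part does not. Slide the good block along its lane until it meets the green end of the tray and leave the gauge standing in its bore, down on its step; slide the other two along their lanes until they meet the red end. Feel your way in with only light pressure, never drop the gauge or tip or lift a block out of its lane, and leave everything else on the counter where it is.

Things in the scene. Friction and masses are not known exactly. Their poses are not given: they have to be found in the camera images.
- gauge: Stepped steel plug gauge, 110 g, upright. Origin: centre of its lower tip, z up. From the tip: thin (go) pin 14 mm diameter, 2 mm bevel at the tip, to z = 16 mm; 45 degree step; thick (no-go) pin 20 mm from z = 19 to 31; 45 degree cone to a 30 mm flange at 36 to 38; yellow handle 20 x 20 mm square, faces along x and y, from 38 to 82. At the start it hangs by its cone in the stand, yaw random.
- stand: Fixed grey stand 56 x 56 x 40 mm with a 23 mm through hole. Origin at the centre of its underside.
- tray: Fixed tray, white walls, black floor, 204 x 150 mm; origin: centre of its underside. Three lanes along its x, each 192 x 42 mm inside, at y = -48, 0, 48 mm; floor 3 mm thick, walls 18 mm high, end walls 34. The blocks weigh about 8 N on it; pushing with 45 N beyond that is too rough.
- green_strip: Fixed green strip 20 x 150 x 38 mm outside one end of the tray, 114 mm from the tray's centre: marks the good end (whichever end it lies at, near or far). Origin at the centre of its underside, x along the lanes. A block that meets the wall at this end has its centre 58 mm from the strip's along the lanes.
- red_strip: Fixed red strip, the same, at the other end of the tray: marks the reject end.
- block_1: Purple connector block, 80 mm (x, along its lane) x 40 x 40 mm tall, about 250 g plus a 30 g black bushing inside; loose in its lane, 1 mm play each side. Origin: centre of its underside, on the bore axis. Mouth 24.5 mm diameter through the 4 mm thick top; the bushing starts 4.5 mm below the top and floats 0.5 mm sideways. Slides along when the gauge is moved sideways in its mouth or bore.
- block_2: Same outside as block_1. Of the three bushings one is tight (thin pin stops on it, gauge tip 35 mm above the block's underside), one good (thin pin enters, step stops it, tip 19 mm above the underside), one wide (gauge enters to its flange cone, tip 7 mm above). Which is in which block changes and cannot be seen.
- block_3: Same outside as block_1; see block_2 for the bushings.
- blood_tube_1: Clear glass blood tube with a black rubber stopper, 16 mm wide, 102 mm tall, upright in the white rack (46 x 126 x 50 mm). Origin at its lower end. Leave alone.
- blood_tube_2: Clear glass blood tube with a black rubber stopper, 16 mm wide, 102 mm tall, upright in the white rack (46 x 126 x 50 mm). Origin at its lower end. Leave alone.
- blood_tube_3: Clear glass blood tube with a black rubber stopper, 16 mm wide, 102 mm tall, upright in the white rack (46 x 126 x 50 mm). Origin at its lower end. Leave alone.
- splint_tin: Silver aluminium splint roll tin, 83 mm diameter, 62 mm tall, origin at the centre of its underside. Leave alone.
- airway_set: Lilac plate 110 x 150 mm with three curved purple airway tubes, about 55 mm tall, origin at the centre of its underside. Leave alone.
- tape_roll: White tape roll, 60 mm diameter, 25 mm tall, origin at the centre of its underside. Leave alone.
- oximeter: Blue and white finger oximeter 58 x 34 x 28 mm, origin at the centre of its underside. Leave alone.

How it is judged:
By the outcome, as a careful person would: the job done as asked, in the order asked, and still so for the second after the job is handed in, with the robot touching nothing.
It also fails if it takes over 72 s, if anything falls off the work surface, if the arm or the gripper's body presses on something with over 40 N, if the wrist force passes 120 N, or if a joint passes its speed limit or range.

ROBOT

A 6-joint arm with a two-finger parallel gripper is mounted at the origin on the work surface. World frame = base frame: x ahead of the robot, y to its left, z up, the work surface at z = 0. Lengths are in m, angles in rad, forces in N, time in s.
With the tool pointing down it reaches from about 0.25 to 0.775 m from the base axis. Payload 8.9 kg.
Tool frame: the origin (TCP) lies at the very end of the fingers, on their centre line; the grasp point (between the pads) lies 19 mm behind it; z points along the fingers, y is the direction in which the jaws open and shut (so a half turn about z gives the same grasp; the last joint's range is limited). The gripper opens to 85 mm and grips with 20 to 120 N. Pads are 22 mm wide; open, the fingers measure 114 mm over their backs; the gripper's body (76 mm by 85 mm) begins 54 mm behind the grasp point. The pads swing forward as they close: fully open they stand 13 mm farther back than shut.
Start: joints at [1.143, 0.291, -0.153, 1.127, 0, 1.431], TCP at [0.15, 0.503, 0.211] pointing down, gripper open.
Joint ranges: [-2.52, 2.52], [-0.91, 1.74], [-1.3, 1.37], [-1.96, 2.02], [-1.52, 1.47], [-3.14, 3.14]. Speed limits (rad/s): [2.22, 2.22, 2.79, 3.14, 3.14, 3.14].

INTERFACE

Orientations are given as a unit quaternion [x, y, z, w].
In Python, from workcell import ctrl gives the robot as it stands.
- The arm moves only by the tool jog_arm, never from a script. Its argument "commands" is a list of rows, each a list of 7 numbers: the shift along the world's x, y, z in mm, then the turn, a rotation vector about the world's x, y, z in degrees, then the opening in per cent of the stroke, from 0 (shut) to 100 (fully open). In form: [[dx, dy, dz, wx, wy, wz, hand], ...]. A call has 1 to 12 rows; each row shifts and turns the commanded pose from where the row before left it; what a row does not reach is not made up. A row lasts 1/12 s, in which the tool goes at most 41.7 mm and 7.16 degrees, less where a joint would pass 70% of its speed; a pose out of reach is approached as far as the arm can. A call is refused whole if a number of a shift passes 41.7 or a number of a turn 7.16, either way. A call with a gripper value outside its range is refused whole. The fingers move at their own pace and stop on an object; "grip_force" is the grip in N (left out, the last holds). Time passes only in rows, so rows that do not move let the fingers close. It gives the time, the measured TCP pose, the force and the opening at its end, in the units of the state.
- ctrl.sense(): the state, without advancing time (a new reading comes with each control period).
- ctrl.grab_frame(name): name is "scene" or "side" or "wrist"; returns (picture, depth): 400x640x3 uint8, red, green, blue; 400x640 float32, m along the optical axis (not along the pixel's ray), 0 where there is no reading.
- ctrl.camera_info(name): a dict with "intrinsics" (3x3 intrinsics, pixels), "rvec" (rotation vector, rad) and "tvec" (3), from world to camera coordinates, as OpenCV has them; the wrist camera has in their place "tool_from_camera" (4x4, takes a point from camera to tool coordinates, whose origin is the TCP and whose axes are the flange's). Camera axes: x right, y down, z forward; pixel columns grow to the right and rows downward; lengths in m; the calibration is good to about 2 mm. A picture is of the moment at which its call begins: read the wrist's pose just before it. camera_info takes no time and is no camera call.
- ctrl.sign_off(): hands the job in, once; it reports no verdict.
The state is a dict: "t": time; "joint_positions": joint angles; "joint_velocities": joint speeds; "effort": joint torques, N m; "tool_pos": TCP position; "tool_rot": TCP orientation; "ft_force": force on the tool from outside, world axes, zero at the start; "wrist_torque": the same for the moment, N m; "opening": opening from 0.0 (shut) to 1.0 (fully open).
Only numpy, scipy, OpenCV 4.12 (cv2) and the standard library are available. Lean on these libraries where they do the work, as an engineer would, in place of code of your own. Each camera call takes 0.05 s, during which the arm holds its last target. There are 200 camera calls.

## Working session

There is one attempt and no reset: what is moved stays moved. The work goes in short steps, Python scripts to look and compute and a tool call to move; the robot and the scene stay as the last step left them, time stands still between calls to the robot, and variables do not carry over. Pictures are saved under pics/ and viewed, about 8 in all and at most 12, crops included, and the job is handed in when it is done.

Besides the shell and the picture viewer there is one more tool, called after "Emit:" in YAML: its name, and indented under it one key for each argument. jog_arm: Moves the arm, as the interface text tells. Its arguments: {"type":"object","properties":{"commands":{"type":"array","items":{"type":"array","items":{"type":"number"}}},"grip_force":{"type":"number"}},"required":["commands"]}

```bash
mkdir -p pics; ls
cat > h.py <<'E'
import numpy as np, cv2
from workcell import ctrl
from scipy.spatial.transform import Rotation as R
def shot(n):
    s=ctrl.sense(); im,d=ctrl.grab_frame(n); return s,im,d
def cam(n,s=None):
    c=ctrl.camera_info(n); K=np.array(c["intrinsics"])
    if n=="wrist":
        T=np.eye(4);T[:3,:3]=R.from_quat(s["tool_rot"]).as_matrix();T[:3,3]=s["tool_pos"]
        M=T@np.array(c["tool_from_camera"]); return K,M[:3,:3],M[:3,3]
    r=cv2.Rodrigues(np.array(c["rvec"],float))[0]; return K,r.T,-r.T@np.array(c["tvec"],float).ravel()
def onplane(n,uv,z,s=None):
    K,Rw,o=cam(n,s); uv=np.atleast_2d(uv).astype(float)
    d=np.c_[uv,np.ones(len(uv))]@np.linalg.inv(K).T@Rw.T
    return o+d*((z-o[2])/d[:,2])[:,None]
def cloud(n,d,s=None):
    K,Rw,o=cam(n,s); v,u=np.mgrid[:d.shape[0],:d.shape[1]]
    p=np.stack([u,v,np.ones_like(u)],-1)@np.linalg.inv(K).T
    return (p*d[...,None])@Rw.T+o
def proj(n,P,s=None):
    K,Rw,o=cam(n,s); q=(np.atleast_2d(P)-o)@Rw@K.T; return q[:,:2]/q[:,2:]
E
python3 - <<'E'
from h import *
for n in ("scene","side","wrist"):
    s,im,d=shot(n); cv2.imwrite(f"pics/{n}0.png",im[...,::-1]); np.savez(f"pics/{n}0.npz",im=im,d=d)
    K,Rw,o=cam(n,s); print(n,K[0,0],o.round(3),Rw[:,2].round(2),(d>0).mean())
print(s)
E
```

```text
pics
scene 519.8778668649703 [ 1.115 -0.254  1.072] [-0.45  0.22 -0.87] 0.99601953125
side 440.42870139824026 [ 0.735 -0.824  0.807] [-0.16  0.73 -0.66] 0.99608984375
wrist 344.84520659208215 [0.069 0.527 0.372] [ 0.31 -0.09 -0.95] 0.995953125
{'t': 0.1, 'joint_positions': array([ 1.14272557e+00,  2.91197715e-01, -1.53982363e-01,  1.12668745e+00,
        1.37817113e-05,  1.43150365e+00]), 'joint_velocities': array([-6.98987524e-05, -1.18989998e-03,  2.07821265e-03,  4.94747584e-04,
       -6.25997422e-04,  9.20161840e-05]), 'effort': array([ 1.48234481e-03, -5.37979531e+01,  3.31917107e+01,  9.41726292e-03,
       -1.19232900e-04,  2.45448479e-05]), 'tool_pos': array([0.14934306, 0.50292479, 0.21032892]), 'tool_rot': array([ 1.43887834e-01,  9.89593858e-01, -5.12264693e-04, -1.56525803e-04]), 'ft_force': array([ 0.02057905, -0.02716279, -0.42590311]), 'wrist_torque': array([-0.01126054, -0.05693205,  0.01231793]), 'opening': 0.9987347955377732}
```

View pics/scene0.png

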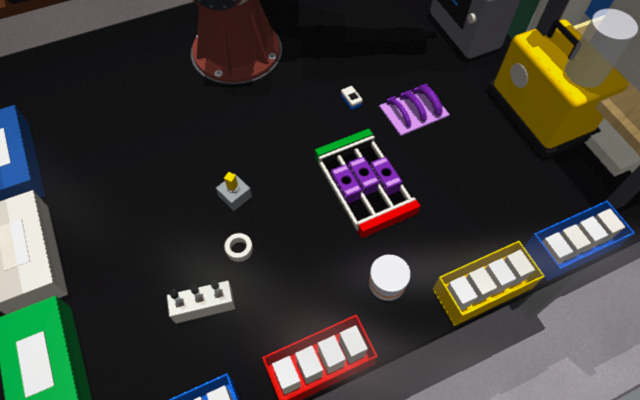

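View pics/side0.png

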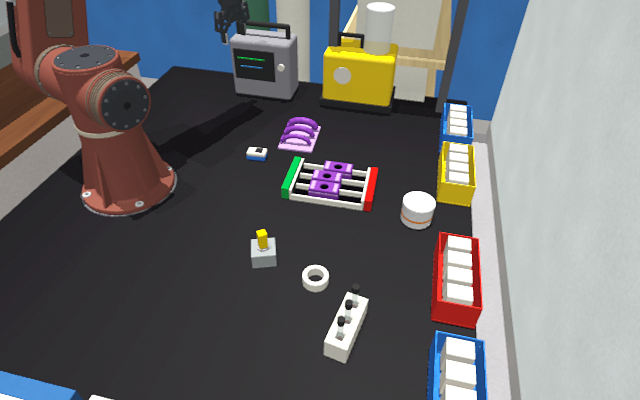

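The scene view shows the yellow gauge handle at (231,182) in its grey stand. The tray is around (368,182) with the green end at (345,143), towards the robot, and the red end at (390,218). The three purple blocks sit mid-lane at (345,180), (364,172) and (387,174). Next I'll measure these.

Run:
```python
from h import *
for n in ("scene","side"):
    f=np.load(f"pics/{n}0.npz"); im,d=f["im"],f["d"]; P=cloud(n,d); h=cv2.cvtColor(im,cv2.COLOR_RGB2HSV)
    def top(name,lo,hi,z0,z1,box):
        m=cv2.inRange(h,lo,hi)>0
        m&=(P[...,2]>z0)&(P[...,2]<z1)&(P[...,0]>box[0])&(P[...,0]<box[1])&(P[...,1]>box[2])&(P[...,1]<box[3])
        # connected comps
        k,l,st,c=cv2.connectedComponentsWithStats(m.astype(np.uint8))
        for i in range(1,k):
            if st[i,4]<12: continue
            q=P[l==i]; r=cv2.minAreaRect((q[:,:2]*1000).astype(np.float32))
            print(n,name,st[i,4],"c",np.round(r[0],1),"size",np.round(r[1],1),"ang",round(r[2],1),"z",np.round(np.median(q[:,2])*1e3,1))
    B=(0.25,0.8,-.2,.6)
    top("green",(45,120,40),(80,255,255),.033,.043,B)
    top("red",(0,150,60),(8,255,255),.033,.043,(0.2,.75,-.3,.35))
    top("purple",(125,80,60),(160,255,255),.039,.048,(0.2,.75,-.3,.4))
    top("yellow",(20,120,80),(35,255,255),.06,.12,(0.1,.7,-.4,.3))
    top("yellowtop",(20,120,80),(35,255,255),.082,.092,(0.1,.7,-.4,.3))
    top("grey",(0,0,40),(180,60,200),.036,.044,(0.1,.7,-.4,.3))
```

```text
scene green 408 c [444.4 124.6] size [ 24.2 149.3] ang 0.4 z 37.0
scene red 507 c [672.6 128.6] size [ 21.  151.5] ang 0.9 z 36.8
scene purple 110 c [408.9 390.8] size [18.  82.6] ang 90.0 z 42.9
scene purple 101 c [407.  349.6] size [63.3 16.2] ang 1.5 z 43.3
scene purple 57 c [411.5 304.5] size [59.7 14.2] ang 4.7 z 40.9
scene purple 407 c [546.4 126.8] size [82.7 42.1] ang 0.6 z 42.3
scene purple 410 c [568.8 174.8] size [83.  42.5] ang 1.6 z 42.2
scene purple 422 c [549.3  79. ] size [83. 42.] ang 0.8 z 42.4
scene yellow 135 c [ 459.1 -169.8] size [21.4 21.8] ang 37.4 z 84.9
scene yellowtop 80 c [ 459.5 -170.2] size [21.1 20.8] ang 30.0 z 87.5
scene grey 325 c [ 458.8 -169.6] size [57.7 58. ] ang 18.0 z 39.3
side green 255 c [443.6 125.5] size [ 20.5 154.4] ang 1.8 z 38.9
side red 238 c [671.9 127.2] size [ 17.9 153.1] ang 1.1 z 38.9
side purple 75 c [407.1 389.3] size [82.9 19.4] ang 1.3 z 43.3
side purple 73 c [407.8 346.2] size [72.4 16.5] ang 4.7 z 42.5
side purple 45 c [408.2 301.8] size [55.6 15.6] ang 5.9 z 41.2
side purple 638 c [556.9 126.2] size [103.3 140.7] ang 1.1 z 43.6
side yellow 138 c [ 458.2 -171.7] size [19.5 22.4] ang 41.3 z 83.6
side yellowtop 77 c [ 457.9 -170.8] size [19.4 20.1] ang 39.1 z 89.3
side grey 17 c [ 463.4 -178. ] size [28.3 10.2] ang 31.2 z 41.4
side grey 36 c [ 467.  -196.4] size [52.7  4.3] ang 21.3 z 38.3
side grey 54 c [ 674.3 -384.4] size [ 3.6 44.7] ang 81.5 z 39.4
```

The tray centre is about (558,127) with yaw near 0.8°. The block tops measure 43 mm and 83x42 mm, which fits. The gauge is at (459,-170) with its handle rotated about 35°. I'll move above the gauge now.

Emit:
jog_arm:
  commands:
    - [15.5,-33.6,0,0,0,-1.9,100]
    - [15.5,-33.6,0,0,0,-1.9,100]
    - [15.5,-33.6,0,0,0,-1.9,100]
    - [15.5,-33.6,0,0,0,-1.9,100]
    - [15.5,-33.6,0,0,0,-1.9,100]
    - [15.5,-33.6,0,0,0,-1.9,100]
    - [15.5,-33.6,0,0,0,-1.9,100]
    - [15.5,-33.6,0,0,0,-1.9,100]
    - [15.5,-33.6,0,0,0,-1.9,100]
    - [15.5,-33.6,0,0,0,-1.9,100]

```text
t: 0.98
tool_pos: [0.3047, 0.1656, 0.2109]
tool_rot: [0.306, 0.952, 0.0, 0.0]
ft_force: [0.7, -0.0, 0.2]
opening: 1.0
```

Emit:
jog_arm:
  commands:
    - [15.5,-33.6,0,0,0,-1.9,100]
    - [15.5,-33.6,0,0,0,-1.9,100]
    - [15.5,-33.6,0,0,0,-1.9,100]
    - [15.5,-33.6,0,0,0,-1.9,100]
    - [15.5,-33.6,0,0,0,-1.9,100]
    - [15.5,-33.6,0,0,0,-1.9,100]
    - [15.5,-33.6,0,0,0,-1.9,100]
    - [15.5,-33.6,0,0,0,-1.9,100]
    - [15.5,-33.6,0,0,0,-1.9,100]
    - [15.5,-33.6,0,0,0,-1.9,100]
    - [0,0,0,0,0,0,100]
    - [0,0,0,0,0,0,100]

```text
t: 1.98
tool_pos: [0.4596, -0.1702, 0.2101]
tool_rot: [0.459, 0.888, 0.0, -0.001]
ft_force: [-1.1, -0.1, 0.6]
opening: 0.998
```

```bash
cat > g.py <<'E'
from h import *
import sys
s,im,d=shot("wrist"); nm=sys.argv[1]; cv2.imwrite(f"pics/{nm}.png",im[...,::-1])
np.savez(f"pics/{nm}.npz",im=im,d=d,pos=s["tool_pos"],rot=s["tool_rot"])
m=R.from_quat(s["tool_rot"]).as_matrix()
print("tcp",(s["tool_pos"]*1e3).round(1),"jaw ang",np.degrees(np.arctan2(m[1,1],m[0,1])).round(2),"z",m[:,2].round(4),"j",np.round(s["joint_positions"],2))
P=cloud("wrist",d,s); h=cv2.cvtColor(im,cv2.COLOR_RGB2HSV)
m=(cv2.inRange(h,(20,120,80),(35,255,255))>0)&(P[...,2]>.083)&(P[...,2]<.096)&(P[...,0]<.6)
k,l,st,c=cv2.connectedComponentsWithStats(m.astype(np.uint8))
i=1+np.argmax(st[1:,4]); q=P[l==i]
u,v=np.where(l==i)[::-1]
# outline pixels onto top plane
for z in (.0895,np.median(q[:,2])):
    X=onplane("wrist",np.c_[u,v],z,s); r=cv2.minAreaRect((X[:,:2]*1000).astype(np.float32))
    print(st[i,4],np.round(r[0],1),np.round(r[1],1),round(r[2],2),"zmed",np.median(q[:,2]).round(4),"uv",c[i].round())
E
python3 g.py w1
```

```text
tcp [ 459.6 -170.2  210.1] jaw ang 35.31 z [-1.e-03  5.e-04 -1.e+00] j [-0.5   0.23 -0.24  1.1  -0.    0.45]
509 [ 457.1 -168.6] [18.9 19.5] 35.3 zmed 0.088 uv [318. 180.]
509 [ 457.4 -169. ] [18.9 19.6] 35.3 zmed 0.088 uv [318. 180.]
```

Emit:
jog_arm:
  commands:
    - [-1.3,0.6,-30,0,0,0,100]
    - [0,0,-30,0,0,0,100]
    - [0,0,-30,0,0,0,70]
    - [0,0,-30,0,0,0,50]
    - [0,0,-24,0,0,0,45]
    - [0,0,-10,0,0,0,40]
    - [0,0,-1,0,0,0,35]
    - [0,0,0,0,0,0,30]
  grip_force: 40

```text
t: 2.7
tool_pos: [0.4576, -0.167, 0.0558]
tool_rot: [0.458, 0.889, 0.0, -0.001]
ft_force: [0.6, -0.2, 0.9]
opening: 0.302
```

Emit:
jog_arm:
  commands:
    - [0,0,0,0,0,0,20]
    - [0,0,0,0,0,0,10]
    - [0,0,0,0,0,0,10]
    - [0,0,0,0,0,0,10]
    - [0,0,0,0,0,0,10]

```text
t: 3.12
tool_pos: [0.4586, -0.1682, 0.0565]
tool_rot: [0.458, 0.889, 0.0, 0.0]
ft_force: [-1.7, 1.8, 7.3]
opening: 0.218
```

Emit:
jog_arm:
  commands:
    - [0,0,0,0,0,0,10]
    - [0,0,0,0,0,0,10]
    - [0,0,3,0,0,0,10]
    - [0,0,12,0,0,0,10]
    - [0,0,20,0,0,0,10]
    - [0,0,20,0,0,0,10]
    - [0,0,12,0,0,0,10]
    - [0,0,3,0,0,0,10]
    - [0,0,0,0,0,0,10]
  grip_force: 70

```text
t: 3.87
tool_pos: [0.459, -0.1686, 0.1266]
tool_rot: [0.458, 0.889, -0.0, 0.001]
ft_force: [0.5, -0.5, -1.4]
opening: 0.212
```

```bash
cat > v.py <<'E'
from h import *
import sys
s,im,d=shot("wrist"); nm=sys.argv[1]; cv2.imwrite(f"pics/{nm}.png",im[...,::-1])
np.savez(f"pics/{nm}.npz",im=im,d=d,pos=s["tool_pos"],rot=s["tool_rot"])
print((s["tool_pos"]*1e3).round(1),s["ft_force"].round(1),s["wrist_torque"].round(2),s["opening"])
E
python3 v.py w2
```

```text
[ 459.  -168.6  126.6] [ 0.5 -0.5 -1.4] [ 0.03 -0.02 -0.01] 0.21195535154170048
```

View pics/w2.png

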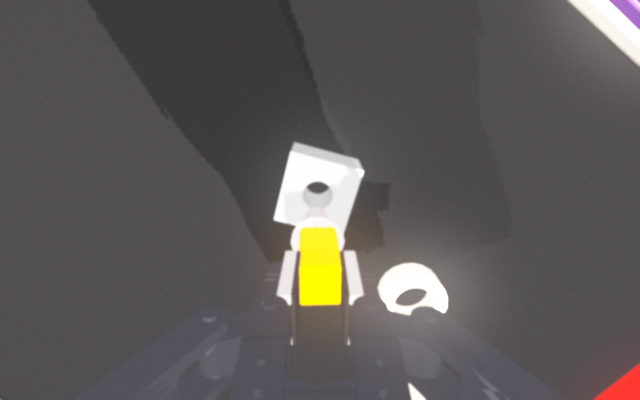

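Gauge is lifted and hanging straight in the jaws (yellow handle at (319,265), empty stand hole at (317,188)). I'll carry it over the tray.

Emit:
jog_arm:
  commands:
    - [3,10,3,0,0,0,10]
    - [7,24,4,0,0,0,10]
    - [8,29,4,0,0,0,10]
    - [9,30,4,0,0,0,10]
    - [9,30,4,0,0,0,10]
    - [9,30,4,0,0,0,10]
    - [9,30,4,0,0,0,10]
    - [9,30,4,0,0,0,10]
    - [9,30,3,0,0,0,10]
    - [8,29,3,0,0,0,10]
    - [5,16,0,0,0,0,10]
    - [2.4,7.4,0,0,0,0,10]

```text
t: 4.92
tool_pos: [0.5454, 0.1303, 0.1619]
tool_rot: [0.457, 0.889, -0.0, -0.001]
ft_force: [-0.5, -0.6, -0.8]
opening: 0.212
```

Emit:
jog_arm:
  commands:
    - [0,0,0,0,0,0,10]
    - [0,0,0,0,0,0,10]

```text
t: 5.08
tool_pos: [0.5449, 0.1271, 0.162]
tool_rot: [0.458, 0.889, -0.001, -0.001]
ft_force: [-0.5, -0.3, -1.3]
opening: 0.213
```

```bash
cat > m.py <<'E'
from h import *
import sys
f=np.load(f"pics/{sys.argv[1]}.npz"); im,d=f["im"],f["d"]; s=dict(tool_pos=f["pos"],tool_rot=f["rot"])
h=cv2.cvtColor(im,cv2.COLOR_RGB2HSV); P=cloud("wrist",d,s)
m=(cv2.inRange(h,(125,60,50),(165,255,255))>0)&(np.abs(P[...,2]-.043)<.012)
m=m.astype(np.uint8)
cs,hi=cv2.findContours(m,cv2.RETR_CCOMP,cv2.CHAIN_APPROX_NONE)
for i,c in enumerate(cs):
    if len(c)<25: continue
    X=onplane("wrist",c[:,0,:],.043,s)[:,:2]*1e3
    if hi[0][i][3]>=0:
        e=cv2.fitEllipse(X.astype(np.float32)); print("HOLE",np.round(e[0],1),np.round(e[1],1),"uv",c[:,0].mean(0).round())
    elif len(c)>80:
        r=cv2.minAreaRect(X.astype(np.float32)); print("outer",np.round(r[0],1),np.round(r[1],1),round(r[2],1))
E
python3 v.py w3; python3 m.py w3
```

```text
[544.9 127.1 162. ] [-0.5 -0.3 -1.3] [-0.01  0.04  0.03] 0.21258318877645294
outer [534.4  81.2] [52.3 43.8] 1.2
outer [545.3 128.4] [80.  42.2] 1.1
HOLE [544.1 129. ] [ 9.8 11.1] uv [320. 182.]
outer [567.  175.5] [80.8 39.9] 1.2
HOLE [599.  176.2] [11.8 42.8] uv [406. 174.]
HOLE [565.7 176. ] [21.6 22.5] uv [375. 151.]
HOLE [537.2 175.1] [12.1 44.8] uv [346. 132.]
```

View pics/w3.png

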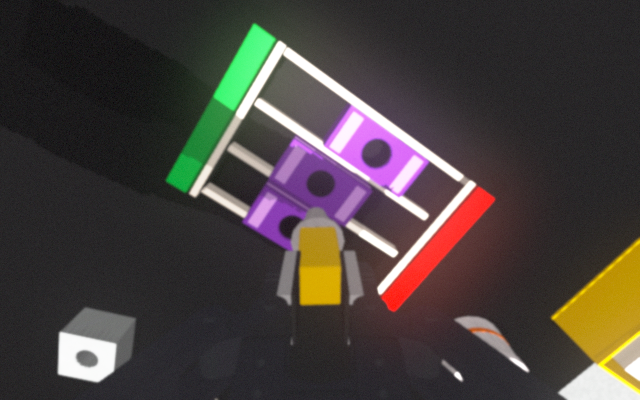

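Middle block's mouth is at (320,181) and the upper block's at (375,151). The wrist and scene estimates, corrected for the grasp offset, agree to about 0.5 mm: TCP target is (546.4,128.9). I'll go down into the middle mouth.

Emit:
jog_arm:
  commands:
    - [1,1,-10,0,0,0,10]
    - [0.5,0.8,-20,0,0,0,10]
    - [0,0,-20,0,0,0,10]
    - [0,0,-12,0,0,0,10]
    - [0,0,-5,0,0,0,10]
    - [0,0,-3,0,0,0,10]
    - [0,0,0,0,0,0,10]

```text
t: 5.72
tool_pos: [0.5469, 0.1285, 0.0924]
tool_rot: [0.459, 0.889, -0.0, -0.0]
ft_force: [0.2, -0.6, -1.4]
opening: 0.214
```

Emit:
jog_arm:
  commands:
    - [0,0,-1,0,0,0,10]
    - [0,0,-1,0,0,0,10]
    - [0,0,0,0,0,0,10]

```text
t: 5.97
tool_pos: [0.5475, 0.1291, 0.0913]
tool_rot: [0.458, 0.889, 0.0, 0.0]
ft_force: [-0.5, -0.5, -1.3]
opening: 0.209
```

Emit:
jog_arm:
  commands:
    - [0,0,-1,0,0,0,10]
    - [0,0,-1,0,0,0,10]
    - [0,0,-1,0,0,0,10]
    - [0,0,0,0,0,0,10]

```text
t: 6.3
tool_pos: [0.547, 0.1291, 0.0877]
tool_rot: [0.458, 0.889, -0.0, -0.0]
ft_force: [-0.4, 0.1, -0.9]
opening: 0.208
```

Emit:
jog_arm:
  commands:
    - [0,0,-1,0,0,0,10]
    - [0,0,-1,0,0,0,10]
    - [0,0,0,0,0,0,10]

```text
t: 6.55
tool_pos: [0.5476, 0.1292, 0.0866]
tool_rot: [0.458, 0.889, 0.0, 0.001]
ft_force: [-1.8, -0.3, 8.6]
opening: 0.21
```

Emit:
jog_arm:
  commands:
    - [0,0.8,0,0,0,0,10]
    - [0,0.8,0,0,0,0,10]
    - [0,0,0,0,0,0,10]

```text
t: 6.8
tool_pos: [0.5474, 0.1303, 0.0867]
tool_rot: [0.458, 0.889, -0.0, 0.001]
ft_force: [-2.3, -2.8, 8.9]
opening: 0.213
```

Emit:
jog_arm:
  commands:
    - [0,-0.8,0,0,0,0,10]
    - [0,-0.8,0,0,0,0,10]
    - [0,-0.8,0,0,0,0,10]
    - [0,-0.8,0,0,0,0,10]
    - [0,0,0,0,0,0,10]

```text
t: 7.22
tool_pos: [0.5478, 0.1281, 0.0867]
tool_rot: [0.458, 0.889, 0.001, 0.0]
ft_force: [-0.2, 2.6, 7.1]
opening: 0.207
```

Emit:
jog_arm:
  commands:
    - [0.8,0.8,0,0,0,0,10]
    - [0.7,0.8,0,0,0,0,10]
    - [0,0,0,0,0,0,10]

```text
t: 7.47
tool_pos: [0.5485, 0.1291, 0.0867]
tool_rot: [0.458, 0.889, -0.0, 0.0]
ft_force: [-4.0, -0.6, 11.3]
opening: 0.21
```

Emit:
jog_arm:
  commands:
    - [-0.8,0,0,0,0,0,10]
    - [-0.8,0,0,0,0,0,10]
    - [-0.8,0,0,0,0,0,10]
    - [-0.8,0,0,0,0,0,10]
    - [0,0,0,0,0,0,10]

```text
t: 7.88
tool_pos: [0.5466, 0.1293, 0.0867]
tool_rot: [0.458, 0.889, 0.001, 0.001]
ft_force: [0.6, 0.5, 5.4]
opening: 0.211
```

Run:
```python
from h import *
s,im,d=shot("scene"); cv2.imwrite("pics/s4.png",cv2.resize(im[130:230,310:430,::-1],None,fx=5,fy=5,interpolation=cv2.INTER_CUBIC))
```

```text
(no output)
```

View pics/s4.png

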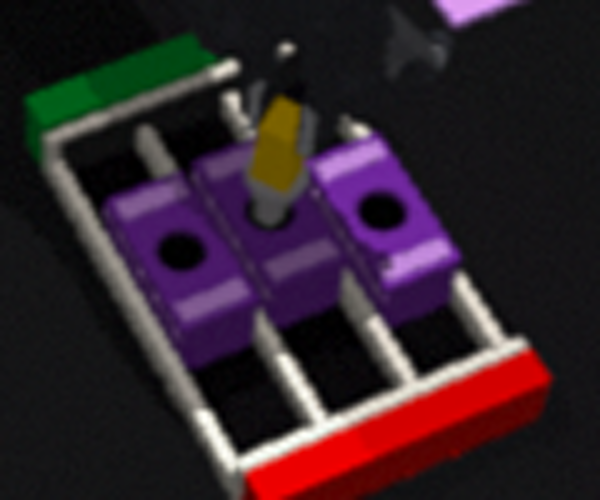

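The pin is in the middle block's mouth (crop ≈(270,212)), looking centred. I'll press slightly more, then try a few lateral spots.

Emit:
jog_arm:
  commands:
    - [0,0,-0.7,0,0,0,10]
    - [-0.6,0,0,0,0,0,10]
    - [-0.6,0,0,0,0,0,10]
    - [0,0,0,0,0,0,10]

```text
t: 8.27
tool_pos: [0.5463, 0.1294, 0.0866]
tool_rot: [0.458, 0.889, 0.001, 0.002]
ft_force: [2.0, 1.0, 10.0]
opening: 0.205
```

Emit:
jog_arm:
  commands:
    - [-0.8,0,0,0,0,0,10]
    - [-0.8,0,0,0,0,0,10]
    - [0,0,0,0,0,0,10]

```text
t: 8.52
tool_pos: [0.5454, 0.1294, 0.0867]
tool_rot: [0.458, 0.889, 0.002, 0.002]
ft_force: [3.4, 1.5, 8.4]
opening: 0.209
```

```bash
cat > gap.py <<'E'
from h import *
import sys
# mouth/block centres from scene: purple top components
s,im,d=shot("scene"); P=cloud("scene",d); h=cv2.cvtColor(im,cv2.COLOR_RGB2HSV)
m=(cv2.inRange(h,(125,80,40),(160,255,255))>0)&(np.abs(P[...,2]-.043)<.006)&(P[...,0]>.44)&(P[...,1]<.21)
k,l,st,c=cv2.connectedComponentsWithStats(m.astype(np.uint8))
for i in range(1,k):
    if st[i,4]>60:
        v,u=np.where(l==i); X=onplane("scene",np.c_[u,v],.043)[:,:2]*1e3; r=cv2.minAreaRect(X.astype(np.float32)); print(np.round(r[0],1),np.round(r[1],1),round(r[2],1))
print("tcp",(s["tool_pos"]*1e3).round(1),s["ft_force"].round(1),s["wrist_torque"].round(2))
E
python3 gap.py
```

```text
[570.7 172.6] [83.4 44.2] 1.3
[548.4 125.2] [83.7 43. ] 1.2
[551.6  77.5] [84.4 42.6] 1.1
tcp [545.4 129.4  86.7] [3.4 1.5 8.4] [ 0.35 -1.03  0.02]
```

Middle block: solid stop at TCP z 86.7 (tip ≈ 38 mm, where the tight one should stop) over ±1.5 mm in x and y, so it reads as tight. Next is the low-y block.

Emit:
jog_arm:
  commands:
    - [0,0,2,0,0,0,10]
    - [0,0,8,0,0,0,10]
    - [0,0,12,0,0,0,10]
    - [0.5,-12,0,0,0,0,10]
    - [1,-16,0,0,0,0,10]
    - [1,-14,0,0,0,0,10]
    - [0.5,-6.5,0,0,0,0,10]
    - [0,0,0,0,0,0,10]
    - [0,0,0,0,0,0,10]

```text
t: 9.32
tool_pos: [0.5453, 0.0803, 0.1069]
tool_rot: [0.459, 0.889, -0.0, -0.0]
ft_force: [-0.1, -0.2, -0.4]
opening: 0.211
```

Emit:
jog_arm:
  commands:
    - [2,0.3,0,0,0,0,10]
    - [1,0,-5,0,0,0,10]
    - [0,0,-7,0,0,0,10]
    - [0,0,-4,0,0,0,10]
    - [0,0,-1,0,0,0,10]
    - [0,0,-1,0,0,0,10]
    - [0,0,0,0,0,0,10]

```text
t: 9.9
tool_pos: [0.5484, 0.081, 0.0888]
tool_rot: [0.458, 0.889, -0.0, -0.0]
ft_force: [-0.6, -0.6, -2.3]
opening: 0.21
```

Emit:
jog_arm:
  commands:
    - [0,0,-1,0,0,0,10]
    - [0,0,-1,0,0,0,10]
    - [0,0,0,0,0,0,10]

```text
t: 10.15
tool_pos: [0.5486, 0.0808, 0.0871]
tool_rot: [0.458, 0.889, 0.0, 0.0]
ft_force: [-0.8, 0.5, -1.0]
opening: 0.214
```

Emit:
jog_arm:
  commands:
    - [0,0,-1,0,0,0,10]
    - [0,0,-0.5,0,0,0,10]
    - [0,0,0,0,0,0,10]

```text
t: 10.4
tool_pos: [0.5488, 0.0809, 0.0857]
tool_rot: [0.458, 0.889, 0.0, 0.0]
ft_force: [0.5, 0.5, -1.1]
opening: 0.208
```

Below 86.7 with no force: the pin enters this one. Continuing.

Emit:
jog_arm:
  commands:
    - [0,0,-1,0,0,0,10]
    - [0,0,-1,0,0,0,10]
    - [0,0,-1,0,0,0,10]
    - [0,0,0,0,0,0,10]

```text
t: 10.73
tool_pos: [0.5486, 0.0809, 0.0824]
tool_rot: [0.458, 0.889, 0.0, -0.0]
ft_force: [0.2, 0.5, -0.7]
opening: 0.208
```

Emit:
jog_arm:
  commands:
    - [0,0,-1.5,0,0,0,10]
    - [0,0,-1.5,0,0,0,10]
    - [0,0,-1.5,0,0,0,10]
    - [0,0,-1,0,0,0,10]
    - [0,0,0,0,0,0,10]

```text
t: 11.15
tool_pos: [0.5486, 0.0809, 0.0768]
tool_rot: [0.458, 0.889, -0.0, -0.0]
ft_force: [0.5, 0.8, -0.4]
opening: 0.213
```

Emit:
jog_arm:
  commands:
    - [0,0,-1.5,0,0,0,10]
    - [0,0,-1.5,0,0,0,10]
    - [0,0,-1,0,0,0,10]
    - [0,0,0,0,0,0,10]

```text
t: 11.48
tool_pos: [0.5485, 0.0809, 0.0729]
tool_rot: [0.458, 0.889, -0.0, -0.0]
ft_force: [0.5, 0.6, -1.0]
opening: 0.209
```

Emit:
jog_arm:
  commands:
    - [0,0,-1,0,0,0,10]
    - [0,0,-1,0,0,0,10]
    - [0,0,0,0,0,0,10]

```text
t: 11.73
tool_pos: [0.5486, 0.0809, 0.071]
tool_rot: [0.458, 0.889, -0.0, -0.0]
ft_force: [1.0, -0.7, -1.1]
opening: 0.212
```

Emit:
jog_arm:
  commands:
    - [0,0,-0.7,0,0,0,10]
    - [0,0,-0.7,0,0,0,10]
    - [0,0,0,0,0,0,10]

```text
t: 11.98
tool_pos: [0.549, 0.0809, 0.0704]
tool_rot: [0.458, 0.889, 0.0, 0.0]
ft_force: [-1.9, 1.3, 6.9]
opening: 0.207
```

Emit:
jog_arm:
  commands:
    - [0,0,-0.7,0,0,0,10]
    - [0,0,0,0,0,0,10]

```text
t: 12.15
tool_pos: [0.5492, 0.0808, 0.0703]
tool_rot: [0.458, 0.889, 0.0, 0.001]
ft_force: [-2.5, 0.6, 13.3]
opening: 0.213
```

It stops at TCP z 70.3, 16 mm below the tight stop: the step is resting, so this one looks good. Now I'll check the third.

Emit:
jog_arm:
  commands:
    - [0,0,2,0,0,0,10]
    - [0,0,4,0,0,0,10]
    - [0,0,8,0,0,0,10]
    - [0,0,12,0,0,0,10]
    - [0,0,12,0,0,0,10]
    - [2,8,0,0,0,0,10]
    - [4,18,0,0,0,0,10]
    - [4,22,0,0,0,0,10]
    - [4,22,0,0,0,0,10]
    - [3.3,17.3,0,0,0,0,10]
    - [2,8,0,0,0,0,10]
    - [0,0,0,0,0,0,10]

```text
t: 13.15
tool_pos: [0.5678, 0.1779, 0.1065]
tool_rot: [0.457, 0.889, 0.0, -0.0]
ft_force: [0.0, 0.7, -1.4]
opening: 0.209
```

Emit:
jog_arm:
  commands:
    - [0,0,0,0,0,0,10]

```text
t: 13.23
tool_pos: [0.5676, 0.1761, 0.1066]
tool_rot: [0.458, 0.889, -0.0, -0.0]
ft_force: [1.0, 0.4, -1.1]
opening: 0.211
```

Emit:
jog_arm:
  commands:
    - [0.6,0,-5,0,0,0,10]
    - [0,0,-7,0,0,0,10]
    - [0,0,-4,0,0,0,10]
    - [0,0,-1.5,0,0,0,10]
    - [0,0,0,0,0,0,10]

```text
t: 13.65
tool_pos: [0.568, 0.1756, 0.0888]
tool_rot: [0.459, 0.889, -0.0, -0.001]
ft_force: [-0.4, -0.7, -0.7]
opening: 0.205
```

Emit:
jog_arm:
  commands:
    - [0,0,-1,0,0,0,10]
    - [0,0,-1,0,0,0,10]
    - [0,0,-1,0,0,0,10]
    - [0,0,0,0,0,0,10]

```text
t: 13.98
tool_pos: [0.5685, 0.1761, 0.0864]
tool_rot: [0.458, 0.889, -0.0, -0.0]
ft_force: [0.6, 0.2, -1.4]
opening: 0.211
```

Emit:
jog_arm:
  commands:
    - [0,0,-1,0,0,0,10]
    - [0,0,-1,0,0,0,10]
    - [0,0,0,0,0,0,10]

```text
t: 14.23
tool_pos: [0.5684, 0.1762, 0.0843]
tool_rot: [0.458, 0.889, -0.0, -0.0]
ft_force: [0.2, 0.8, -0.7]
opening: 0.214
```

Emit:
jog_arm:
  commands:
    - [0,0,-1.5,0,0,0,10]
    - [0,0,-1.5,0,0,0,10]
    - [0,0,-1.5,0,0,0,10]
    - [0,0,-1.5,0,0,0,10]
    - [0,0,-1.5,0,0,0,10]
    - [0,0,-1.5,0,0,0,10]
    - [0,0,0,0,0,0,10]

```text
t: 14.82
tool_pos: [0.5683, 0.1761, 0.0751]
tool_rot: [0.458, 0.889, -0.0, -0.0]
ft_force: [0.1, -0.2, -1.5]
opening: 0.209
```

Emit:
jog_arm:
  commands:
    - [0,0,-1.5,0,0,0,10]
    - [0,0,-1.5,0,0,0,10]
    - [0,0,0,0,0,0,10]

```text
t: 15.07
tool_pos: [0.5683, 0.1761, 0.0722]
tool_rot: [0.458, 0.889, -0.0, -0.0]
ft_force: [-0.5, -0.1, -2.1]
opening: 0.212
```

Emit:
jog_arm:
  commands:
    - [0,0,-1,0,0,0,10]
    - [0,0,-0.7,0,0,0,10]
    - [0,0,0,0,0,0,10]

```text
t: 15.32
tool_pos: [0.5684, 0.1761, 0.0707]
tool_rot: [0.458, 0.889, -0.0, -0.0]
ft_force: [-0.0, 0.2, -1.0]
opening: 0.21
```

Emit:
jog_arm:
  commands:
    - [0,0,-0.7,0,0,0,10]
    - [0,0,-0.5,0,0,0,10]
    - [0,0,0,0,0,0,10]

```text
t: 15.57
tool_pos: [0.5685, 0.1761, 0.0695]
tool_rot: [0.458, 0.889, -0.0, -0.0]
ft_force: [-0.7, 0.4, -0.6]
opening: 0.214
```

Emit:
jog_arm:
  commands:
    - [0,0,-0.7,0,0,0,10]
    - [0,0,-0.7,0,0,0,10]
    - [0,0,-0.7,0,0,0,10]
    - [0,0,0,0,0,0,10]

```text
t: 15.9
tool_pos: [0.5684, 0.1761, 0.0673]
tool_rot: [0.458, 0.889, -0.0, -0.0]
ft_force: [-0.6, -0.4, -0.4]
opening: 0.207
```

Emit:
jog_arm:
  commands:
    - [0,0,-1,0,0,0,10]
    - [0,0,-1,0,0,0,10]
    - [0,0,-1,0,0,0,10]
    - [0,0,0,0,0,0,10]

```text
t: 16.23
tool_pos: [0.5684, 0.1761, 0.0643]
tool_rot: [0.458, 0.889, -0.0, -0.0]
ft_force: [-0.1, 0.2, -0.8]
opening: 0.207
```

Emit:
jog_arm:
  commands:
    - [0,0,-1,0,0,0,10]
    - [0,0,-1,0,0,0,10]
    - [0,0,-1,0,0,0,10]
    - [0,0,-1,0,0,0,10]
    - [0,0,0,0,0,0,10]

```text
t: 16.65
tool_pos: [0.5684, 0.1762, 0.0603]
tool_rot: [0.458, 0.889, -0.0, -0.0]
ft_force: [-0.3, 1.1, -0.2]
opening: 0.21
```

Emit:
jog_arm:
  commands:
    - [0,0,-0.7,0,0,0,10]
    - [0,0,-0.7,0,0,0,10]
    - [0,0,-0.7,0,0,0,10]
    - [0,0,0,0,0,0,10]

```text
t: 16.98
tool_pos: [0.5687, 0.1765, 0.0593]
tool_rot: [0.458, 0.889, 0.0, 0.0]
ft_force: [-3.9, 0.8, 9.5]
opening: 0.206
```

The third block is wide: the gauge went to its cone at z 59.3. So middle = tight, low-y = good, high-y = wide, one of each. As ordered, the good block goes to green first.

Emit:
jog_arm:
  commands:
    - [0,0,2,0,0,0,10]
    - [0,0,5,0,0,0,10]
    - [0,0,9,0,0,0,10]
    - [0,0,12,0,0,0,10]
    - [0,0,12,0,0,0,10]
    - [0,0,9,0,0,0,10]
    - [-3,-14,0,0,0,0,10]
    - [-4,-20,0,0,0,0,10]
    - [-5,-23,0,0,0,0,10]
    - [-4,-20,0,0,0,0,10]
    - [-2.4,-13,0,0,0,0,10]
    - [-1,-5.3,0,0,0,0,10]

```text
t: 17.98
tool_pos: [0.5486, 0.0788, 0.1074]
tool_rot: [0.459, 0.888, -0.0, -0.0]
ft_force: [-0.0, 0.2, -1.1]
opening: 0.208
```

Emit:
jog_arm:
  commands:
    - [0,0,0,0,0,0,10]
    - [0,0,0,0,0,0,10]

```text
t: 18.15
tool_pos: [0.5493, 0.081, 0.1074]
tool_rot: [0.458, 0.889, 0.0, -0.0]
ft_force: [-0.9, -0.2, -0.6]
opening: 0.213
```

Emit:
jog_arm:
  commands:
    - [0,0,-6,0,0,0,10]
    - [0,0,-7,0,0,0,10]
    - [0,0,-4,0,0,0,10]
    - [0,0,-1.5,0,0,0,10]
    - [0,0,-1,0,0,0,10]
    - [0,0,-1,0,0,0,10]
    - [0,0,-1,0,0,0,10]
    - [0,0,0,0,0,0,10]

```text
t: 18.82
tool_pos: [0.5492, 0.0809, 0.0858]
tool_rot: [0.458, 0.889, 0.0, 0.0]
ft_force: [0.3, 0.2, -2.1]
opening: 0.208
```

Emit:
jog_arm:
  commands:
    - [0,0,-1.5,0,0,0,10]
    - [0,0,-2,0,0,0,10]
    - [0,0,-2,0,0,0,10]
    - [0,0,-2,0,0,0,10]
    - [0,0,-2,0,0,0,10]
    - [0,0,-2,0,0,0,10]
    - [0,0,-1,0,0,0,10]
    - [0,0,0,0,0,0,10]

```text
t: 19.48
tool_pos: [0.5489, 0.0809, 0.0731]
tool_rot: [0.458, 0.889, -0.0, -0.0]
ft_force: [0.2, -0.3, -1.3]
opening: 0.213
```

Emit:
jog_arm:
  commands:
    - [-1,0,0,0,0,0,10]
    - [-2,0,0,0,0,0,10]
    - [-4,0,0,0,0,0,10]
    - [-5,-0.1,0,0,0,0,10]
    - [-5,-0.1,0,0,0,0,10]
    - [-5,-0.1,0,0,0,0,10]
    - [-5,-0.1,0,0,0,0,10]
    - [-5,-0.1,0,0,0,0,10]
    - [-4,-0.1,0,0,0,0,10]
    - [-3,-0.1,0,0,0,0,10]
    - [0,0,0,0,0,0,10]

```text
t: 20.4
tool_pos: [0.5093, 0.0802, 0.0734]
tool_rot: [0.458, 0.889, -0.0, -0.0]
ft_force: [1.4, 0.0, -0.7]
opening: 0.208
```

```bash
python3 gap.py
```

```text
[512.4  76.4] [82.4 41.9] 0.7
[548.1 125.4] [84.  42.7] 1.1
[570.5 173. ] [83.1 43.4] 1.3
tcp [509.3  80.2  73.4] [ 1.4  0.  -0.7] [-0.13 -0.15  0.01]
```

Emit:
jog_arm:
  commands:
    - [-1.5,0,0,0,0,0,10]
    - [-1.5,0,0,0,0,0,10]
    - [-1,-0.1,0,0,0,0,10]
    - [-1,0,0,0,0,0,10]
    - [-1,0,0,0,0,0,10]
    - [0,0,0,0,0,0,10]

```text
t: 20.95
tool_pos: [0.504, 0.0801, 0.0734]
tool_rot: [0.458, 0.889, -0.0, -0.0]
ft_force: [2.1, 0.5, -1.2]
opening: 0.209
```

Emit:
jog_arm:
  commands:
    - [-0.7,0,0,0,0,0,10]
    - [-0.7,0,0,0,0,0,10]
    - [0,0,0,0,0,0,10]

```text
t: 21.2
tool_pos: [0.5026, 0.0801, 0.0734]
tool_rot: [0.458, 0.889, -0.0, -0.0]
ft_force: [2.0, 0.8, -0.9]
opening: 0.21
```

Emit:
jog_arm:
  commands:
    - [-0.7,0,0,0,0,0,10]
    - [-0.7,0,0,0,0,0,10]
    - [0,0,0,0,0,0,10]

```text
t: 21.45
tool_pos: [0.5015, 0.0801, 0.0735]
tool_rot: [0.458, 0.889, 0.0, 0.0]
ft_force: [2.6, 0.9, -2.0]
opening: 0.21
```

Emit:
jog_arm:
  commands:
    - [-0.7,0,0,0,0,0,10]
    - [-0.7,0,0,0,0,0,10]
    - [0,0,0,0,0,0,10]

```text
t: 21.7
tool_pos: [0.5009, 0.0803, 0.0736]
tool_rot: [0.458, 0.889, 0.001, 0.001]
ft_force: [6.0, 1.1, -4.5]
opening: 0.211
```

Emit:
jog_arm:
  commands:
    - [-0.7,0,0,0,0,0,10]
    - [0,0,0,0,0,0,10]

```text
t: 21.87
tool_pos: [0.5006, 0.0803, 0.0737]
tool_rot: [0.458, 0.889, 0.001, 0.001]
ft_force: [6.5, 2.4, -4.7]
opening: 0.212
```

Emit:
jog_arm:
  commands:
    - [0.8,0,0,0,0,0,10]
    - [0.6,0,0,0,0,0,10]
    - [0,0,0,0,0,0,10]

```text
t: 22.12
tool_pos: [0.5012, 0.0802, 0.0735]
tool_rot: [0.458, 0.889, 0.0, 0.0]
ft_force: [4.7, 0.6, -1.3]
opening: 0.206
```

```bash
python3 gap.py
```

```text
[505.3  77. ] [83.  41.7] 1.1
[547.6 124.7] [83.1 43.8] 0.7
[570.5 173.1] [83.1 43.3] 1.3
tcp [501.2  80.2  73.5] [ 4.7  0.6 -1.3] [ 0.45 -1.3   0.01]
```

Emit:
jog_arm:
  commands:
    - [-1,0,0,0,0,0,10]
    - [-1,0,0,0,0,0,10]
    - [0,0,0,0,0,0,10]

```text
t: 22.42
tool_pos: [0.5002, 0.0803, 0.0738]
tool_rot: [0.458, 0.889, 0.001, 0.001]
ft_force: [8.9, 2.3, -5.3]
opening: 0.209
```

Emit:
jog_arm:
  commands:
    - [-1,0,0,0,0,0,10]
    - [0,0,0,0,0,0,10]

```text
t: 22.58
tool_pos: [0.4999, 0.0803, 0.074]
tool_rot: [0.458, 0.889, 0.001, 0.002]
ft_force: [9.9, 2.7, -5.2]
opening: 0.208
```

Force climbs to 10 N while the block stays put, so it has met the green wall. I'll relieve the load, withdraw straight up and take the gauge to the middle block (tight).

Emit:
jog_arm:
  commands:
    - [1.2,0,0,0,0,0,10]
    - [1.0,0,0,0,0,0,10]
    - [0,0,0,0,0,0,10]

```text
t: 22.83
tool_pos: [0.5009, 0.0802, 0.0737]
tool_rot: [0.458, 0.889, 0.001, 0.001]
ft_force: [6.3, 1.1, -1.9]
opening: 0.214
```

Emit:
jog_arm:
  commands:
    - [0,0,1,0,0,0,10]
    - [0,0,3,0,0,0,10]
    - [0,0,5,0,0,0,10]
    - [0,0,8,0,0,0,10]
    - [0,0,8,0,0,0,10]
    - [0,0,6,0,0,0,10]
    - [0,0,0,0,0,0,10]

```text
t: 23.42
tool_pos: [0.4996, 0.08, 0.1054]
tool_rot: [0.458, 0.889, -0.0, 0.0]
ft_force: [-0.1, -0.3, -0.9]
opening: 0.208
```

```bash
python3 gap.py
```

```text
[506.8  76.6] [82.6 42.2] 3.2
[547.4 125.9] [82.6 41.8] 1.1
[571.5 173.4] [85.1 42.7] 1.3
tcp [499.6  80.  105.4] [-0.1 -0.3 -0.9] [-0.04 -0.01  0.  ]
```

Emit:
jog_arm:
  commands:
    - [4,4,0,0,0,0,10]
    - [9,9,0,0,0,0,10]
    - [12,12,0,0,0,0,10]
    - [12,12,0,0,0,0,10]
    - [7,9,0,0,0,0,10]
    - [3,3,0,0,0,0,10]
    - [0,0,0,0,0,0,10]
    - [0,0,0,0,0,0,10]

```text
t: 24.13
tool_pos: [0.5461, 0.1289, 0.104]
tool_rot: [0.458, 0.889, -0.0, -0.0]
ft_force: [0.1, -0.7, -1.4]
opening: 0.208
```

Emit:
jog_arm:
  commands:
    - [0,0,-6,0,0,0,10]
    - [0,0,-7,0,0,0,10]
    - [0,0,-3,0,0,0,10]
    - [0,0,-1,0,0,0,10]
    - [0,0,-0.5,0,0,0,10]
    - [0,0,0,0,0,0,10]

```text
t: 24.63
tool_pos: [0.5465, 0.1287, 0.087]
tool_rot: [0.458, 0.889, -0.0, -0.0]
ft_force: [-1.4, -0.5, 3.8]
opening: 0.206
```

Emit:
jog_arm:
  commands:
    - [0,0,0.7,0,0,0,10]
    - [2,0,0,0,0,0,10]
    - [2,0,0,0,0,0,10]
    - [2,0.1,0,0,0,0,10]
    - [4,0.1,0,0,0,0,10]
    - [5,0.1,0,0,0,0,10]
    - [5,0.1,0,0,0,0,10]
    - [5,0.1,0,0,0,0,10]
    - [5,0.1,0,0,0,0,10]
    - [5,0.1,0,0,0,0,10]
    - [3,0,0,0,0,0,10]
    - [0,0,0,0,0,0,10]

```text
t: 25.63
tool_pos: [0.5858, 0.1298, 0.0875]
tool_rot: [0.458, 0.889, 0.0, 0.0]
ft_force: [-1.9, -0.1, 1.4]
opening: 0.215
```

```bash
python3 gap.py
```

```text
[506.7  76.8] [82.1 41.4] 0.4
[584.1 174.1] [55.1 41.9] 1.3
[584.7 126. ] [82.8 42.1] 3.2
tcp [585.8 129.8  87.5] [-1.9 -0.1  1.4] [0.06 0.6  0.03]
```

Emit:
jog_arm:
  commands:
    - [2,0,0,0,0,0,10]
    - [4,0.1,0,0,0,0,10]
    - [5,0.1,0,0,0,0,10]
    - [5,0.1,0,0,0,0,10]
    - [5,0.1,0,0,0,0,10]
    - [4,0,0,0,0,0,10]
    - [2,0,0,0,0,0,10]
    - [0,0,0,0,0,0,10]

```text
t: 26.35
tool_pos: [0.6124, 0.1302, 0.0876]
tool_rot: [0.458, 0.889, 0.0, 0.0]
ft_force: [-2.7, -0.2, 1.0]
opening: 0.209
```

Emit:
jog_arm:
  commands:
    - [1,0,0,0,0,0,10]
    - [1,0,0,0,0,0,10]
    - [0,0,0,0,0,0,10]

```text
t: 26.6
tool_pos: [0.6138, 0.1302, 0.0876]
tool_rot: [0.458, 0.889, 0.0, -0.0]
ft_force: [-3.5, -0.4, 1.5]
opening: 0.209
```

Emit:
jog_arm:
  commands:
    - [1,0,0,0,0,0,10]
    - [1,0,0,0,0,0,10]
    - [0,0,0,0,0,0,10]

```text
t: 26.85
tool_pos: [0.616, 0.1302, 0.0876]
tool_rot: [0.458, 0.889, 0.0, 0.0]
ft_force: [-2.3, 0.4, 0.9]
opening: 0.206
```

Emit:
jog_arm:
  commands:
    - [0.7,0,0,0,0,0,10]
    - [0.7,0,0,0,0,0,10]
    - [0,0,0,0,0,0,10]

```text
t: 27.1
tool_pos: [0.6169, 0.1301, 0.0875]
tool_rot: [0.458, 0.889, -0.0, -0.0]
ft_force: [-5.1, -0.9, 2.5]
opening: 0.212
```

Emit:
jog_arm:
  commands:
    - [0.7,0,0,0,0,0,10]
    - [0.7,0,0,0,0,0,10]
    - [0,0,0,0,0,0,10]

```text
t: 27.35
tool_pos: [0.6177, 0.1301, 0.0875]
tool_rot: [0.458, 0.889, -0.001, -0.001]
ft_force: [-7.3, -1.6, 5.4]
opening: 0.204
```

Emit:
jog_arm:
  commands:
    - [0.7,0,0,0,0,0,10]
    - [0.7,0,0,0,0,0,10]
    - [0,0,0,0,0,0,10]

```text
t: 27.6
tool_pos: [0.6185, 0.1301, 0.0874]
tool_rot: [0.458, 0.889, -0.001, -0.001]
ft_force: [-8.7, -0.4, 5.5]
opening: 0.208
```

Emit:
jog_arm:
  commands:
    - [-2,0,0,0,0,0,10]
    - [-2,0,1,0,0,0,10]
    - [0,0,5,0,0,0,10]
    - [0,0,7,0,0,0,10]
    - [0,0,6,0,0,0,10]
    - [-5,5,0,0,0,0,10]
    - [-10,9,0,0,0,0,10]
    - [-12,12,0,0,0,0,10]
    - [-11,12,0,0,0,0,10]
    - [-6,6,0,0,0,0,10]
    - [-2,2,0,0,0,0,10]
    - [0,0,0,0,0,0,10]

```text
t: 28.6
tool_pos: [0.5694, 0.177, 0.1067]
tool_rot: [0.458, 0.889, -0.0, 0.0]
ft_force: [0.3, 0.2, -0.9]
opening: 0.208
```

```bash
python3 gap.py
```

```text
[507.4  76.5] [83.7 42.4] 0.7
[570.5 174.1] [42.6 82.8] 89.9
[614.8 126.9] [81.9 43. ] 2.3
tcp [569.4 177.  106.7] [ 0.3  0.2 -0.9] [-0.01 -0.06 -0.01]
```

```bash
cat > ends.py <<'E'
from h import *
import sys
def comp(n,im,P,h,name,lo,hi,z,tol,amin=60):
    m=(cv2.inRange(h,lo,hi)>0)&(np.abs(P[...,2]-z)<tol)&(P[...,0]>.4)&(P[...,0]<.75)&(P[...,1]<.23)&(P[...,1]>0.03)
    k,l,st,c=cv2.connectedComponentsWithStats(m.astype(np.uint8))
    for i in range(1,k):
        if st[i,4]>amin:
            v,u=np.where(l==i); X=onplane(n,np.c_[u,v],z)[:,:2]*1e3
            w=X[:,0]-0.017*(X[:,1]-127)*-1
            print(n,name,st[i,4],"mean",X.mean(0).round(1),"x lo/hi",np.percentile(w,[1,99]).round(1))
for n in ("scene","side"):
    s,im,d=shot(n); P=cloud(n,d); h=cv2.cvtColor(im,cv2.COLOR_RGB2HSV)
    comp(n,im,P,h,"green",(45,120,30),(80,255,255),.038,.004)
    comp(n,im,P,h,"red",(0,150,40),(8,255,255),.038,.004)
    comp(n,im,P,h,"blk",(125,70,40),(165,255,255),.043,.006)
    if n=="scene": cv2.imwrite(f"pics/{sys.argv[1]}.png",cv2.resize(im[125:235,310:430,::-1],None,fx=5,fy=5,interpolation=cv2.INTER_CUBIC))
E
python3 ends.py s5
```

```text
scene green 385 mean [445.6 122.3] x lo/hi [435.1 456.2]
scene red 482 mean [673.5 126.9] x lo/hi [663.7 683.8]
scene blk 451 mean [507.4  76.8] x lo/hi [465.6 546.5]
scene blk 370 mean [574.8 171.4] x lo/hi [530.6 610.9]
scene blk 490 mean [615.4 127.2] x lo/hi [574.8 654.8]
side green 245 mean [443.9 119.7] x lo/hi [433.3 454.3]
side red 225 mean [672.1 123.8] x lo/hi [663.1 680.8]
side blk 520 mean [590.2 148.6] x lo/hi [530.1 651.1]
side blk 265 mean [504.9  74.4] x lo/hi [465.7 542.9]
```

View pics/s5.png

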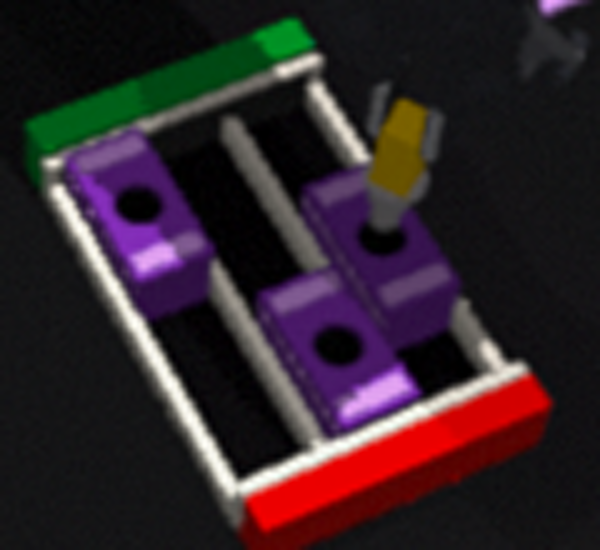

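Middle block sits 58.1 mm from the red strip, so it is at the wall. The good block has about 2–3 mm to go; I'll close that when I re-seat the gauge. Now the wide block.

Emit:
jog_arm:
  commands:
    - [-1,-0.7,-5,0,0,0,10]
    - [0,0,-7,0,0,0,10]
    - [0,0,-4,0,0,0,10]
    - [0,0,-2,0,0,0,10]
    - [0,0,-2,0,0,0,10]
    - [0,0,-2,0,0,0,10]
    - [0,0,-2,0,0,0,10]
    - [0,0,-2,0,0,0,10]
    - [0,0,-2,0,0,0,10]
    - [0,0,0,0,0,0,10]

```text
t: 29.58
tool_pos: [0.5688, 0.1754, 0.0782]
tool_rot: [0.458, 0.889, -0.0, -0.0]
ft_force: [0.0, 0.3, -0.9]
opening: 0.212
```

Emit:
jog_arm:
  commands:
    - [1.5,0,0,0,0,0,10]
    - [1.5,0,0,0,0,0,10]
    - [2,0,0,0,0,0,10]
    - [4,0.1,0,0,0,0,10]
    - [5,0.1,0,0,0,0,10]
    - [5,0.1,0,0,0,0,10]
    - [5,0.1,0,0,0,0,10]
    - [5,0.1,0,0,0,0,10]
    - [5,0.1,0,0,0,0,10]
    - [4,0.1,0,0,0,0,10]
    - [2,0,0,0,0,0,10]
    - [0,0,0,0,0,0,10]

```text
t: 30.58
tool_pos: [0.6097, 0.1762, 0.0785]
tool_rot: [0.458, 0.889, 0.0, 0.0]
ft_force: [-0.3, 0.3, -0.8]
opening: 0.21
```

Emit:
jog_arm:
  commands:
    - [1,0,0,0,0,0,10]
    - [1,0,0,0,0,0,10]
    - [0,0,0,0,0,0,10]

```text
t: 30.83
tool_pos: [0.611, 0.1762, 0.0786]
tool_rot: [0.458, 0.889, -0.0, -0.0]
ft_force: [-1.7, -0.3, -1.5]
opening: 0.212
```

Emit:
jog_arm:
  commands:
    - [1,0,0,0,0,0,10]
    - [1,0,0,0,0,0,10]
    - [0,0,0,0,0,0,10]

```text
t: 31.08
tool_pos: [0.6132, 0.1762, 0.0786]
tool_rot: [0.458, 0.889, 0.0, 0.0]
ft_force: [-0.5, 0.5, -0.8]
opening: 0.209
```

Emit:
jog_arm:
  commands:
    - [1,0,0,0,0,0,10]
    - [1,0,0,0,0,0,10]
    - [0,0,0,0,0,0,10]

```text
t: 31.33
tool_pos: [0.6153, 0.1762, 0.0786]
tool_rot: [0.458, 0.889, 0.0, 0.0]
ft_force: [-1.7, 0.5, -0.5]
opening: 0.21
```

Emit:
jog_arm:
  commands:
    - [1,0,0,0,0,0,10]
    - [1,0,0,0,0,0,10]
    - [0,0,0,0,0,0,10]

```text
t: 31.58
tool_pos: [0.6173, 0.1762, 0.0786]
tool_rot: [0.458, 0.889, 0.0, 0.0]
ft_force: [-1.6, 0.2, -2.1]
opening: 0.212
```

Emit:
jog_arm:
  commands:
    - [0.8,0,0,0,0,0,10]
    - [0.8,0,0,0,0,0,10]
    - [0,0,0,0,0,0,10]

```text
t: 31.83
tool_pos: [0.6188, 0.1762, 0.0786]
tool_rot: [0.458, 0.889, 0.0, 0.0]
ft_force: [-1.3, 0.7, -1.1]
opening: 0.21
```

Emit:
jog_arm:
  commands:
    - [0.8,0,0,0,0,0,10]
    - [0.8,0,0,0,0,0,10]
    - [0,0,0,0,0,0,10]

```text
t: 32.08
tool_pos: [0.6197, 0.1761, 0.0785]
tool_rot: [0.458, 0.889, -0.0, -0.0]
ft_force: [-5.2, -0.1, 2.0]
opening: 0.206
```

```bash
python3 ends.py s6
```

```text
scene green 392 mean [445.7 123.1] x lo/hi [435.2 456.3]
scene red 469 mean [673.5 126.4] x lo/hi [663.8 683.6]
scene blk 441 mean [507.1  77.1] x lo/hi [465.6 545.8]
scene blk 368 mean [619.5 170.6] x lo/hi [575.2 655.5]
scene blk 485 mean [615.4 127.3] x lo/hi [574.8 655.1]
side green 244 mean [443.7 121.1] x lo/hi [433.3 453.9]
side red 225 mean [672.3 123. ] x lo/hi [663.2 680.8]
side blk 508 mean [612.4 146.5] x lo/hi [573.8 652.2]
side blk 276 mean [505.5  74.4] x lo/hi [465.4 543.1]
```

Emit:
jog_arm:
  commands:
    - [0.8,0,0,0,0,0,10]
    - [0.7,0,0,0,0,0,10]
    - [0,0,0,0,0,0,10]

```text
t: 32.43
tool_pos: [0.6204, 0.1761, 0.0784]
tool_rot: [0.458, 0.889, -0.001, -0.001]
ft_force: [-8.6, -0.9, 2.8]
opening: 0.208
```

Emit:
jog_arm:
  commands:
    - [-1.5,0,0,0,0,0,10]
    - [-1.5,0,0,0,0,0,10]
    - [-1,0,0,0,0,0,10]
    - [0,0,2,0,0,0,10]
    - [0,0,6,0,0,0,10]
    - [0,0,10,0,0,0,10]
    - [0,0,10,0,0,0,10]
    - [-5,-4,0,0,0,0,10]
    - [-10,-9,0,0,0,0,10]
    - [-20,-18,0,0,0,0,10]
    - [-20,-18,0,0,0,0,10]
    - [-20,-18,0,0,0,0,10]

```text
t: 33.43
tool_pos: [0.5417, 0.1084, 0.1068]
tool_rot: [0.458, 0.889, 0.0, 0.0]
ft_force: [0.8, -1.3, -1.8]
opening: 0.214
```

Emit:
jog_arm:
  commands:
    - [-20,-16,0,0,0,0,10]
    - [-12,-10,0,0,0,0,10]
    - [-5,-3,0,0,0,0,10]
    - [0,0,0,0,0,0,10]
    - [0,0,0,0,0,0,10]

```text
t: 33.85
tool_pos: [0.5066, 0.0803, 0.1072]
tool_rot: [0.458, 0.889, 0.0, 0.001]
ft_force: [0.5, -0.4, -0.8]
opening: 0.207
```

```bash
python3 ends.py s7
```

```text
scene green 115 mean [446.4  71.1] x lo/hi [435.1 456. ]
scene red 475 mean [673.2 127.4] x lo/hi [663.6 683.1]
scene blk 348 mean [513.   74.5] x lo/hi [465.7 546.1]
scene blk 964 mean [615.3 150.6] x lo/hi [574.8 655.3]
side green 246 mean [443.8 118.8] x lo/hi [433.2 454.1]
side red 229 mean [672.1 123.6] x lo/hi [663.  680.8]
side blk 474 mean [612.9 147.1] x lo/hi [573.6 652.2]
side blk 283 mean [505.8  74.1] x lo/hi [466.  542.9]
```

Emit:
jog_arm:
  commands:
    - [-2.6,0,-6,0,0,0,10]
    - [0,0,-7,0,0,0,10]
    - [0,0,-3,0,0,0,10]
    - [0,0,-1.5,0,0,0,10]
    - [0,0,-1,0,0,0,10]
    - [0,0,-1,0,0,0,10]
    - [0,0,-1,0,0,0,10]
    - [0,0,0,0,0,0,10]

```text
t: 34.62
tool_pos: [0.5033, 0.0802, 0.0861]
tool_rot: [0.458, 0.889, 0.0, 0.0]
ft_force: [-0.7, -0.7, -1.3]
opening: 0.208
```

Emit:
jog_arm:
  commands:
    - [0,0,-1,0,0,0,10]
    - [0,0,-1,0,0,0,10]
    - [0,0,0,0,0,0,10]

```text
t: 34.87
tool_pos: [0.5034, 0.0802, 0.0841]
tool_rot: [0.458, 0.889, 0.0, 0.0]
ft_force: [1.3, -0.4, -0.8]
opening: 0.212
```

Entered again. I'll go on down to the step, then press to the green end once more.

Emit:
jog_arm:
  commands:
    - [0,0,-2,0,0,0,10]
    - [0,0,-2,0,0,0,10]
    - [0,0,-2,0,0,0,10]
    - [0,0,-2,0,0,0,10]
    - [0,0,-2,0,0,0,10]
    - [0,0,-1,0,0,0,10]
    - [0,0,-1,0,0,0,10]
    - [0,0,0,0,0,0,10]

```text
t: 35.53
tool_pos: [0.5031, 0.0802, 0.0719]
tool_rot: [0.458, 0.889, -0.0, -0.0]
ft_force: [1.9, 0.1, -1.8]
opening: 0.208
```

Emit:
jog_arm:
  commands:
    - [-0.8,0,0,0,0,0,10]
    - [-0.8,0,0,0,0,0,10]
    - [0,0,0,0,0,0,10]

```text
t: 35.78
tool_pos: [0.5015, 0.0802, 0.0721]
tool_rot: [0.458, 0.889, 0.0, 0.0]
ft_force: [2.5, -0.5, -3.0]
opening: 0.208
```

Emit:
jog_arm:
  commands:
    - [-0.8,0,0,0,0,0,10]
    - [-0.8,0,0,0,0,0,10]
    - [0,0,0,0,0,0,10]

```text
t: 36.03
tool_pos: [0.5008, 0.0803, 0.0723]
tool_rot: [0.458, 0.889, 0.001, 0.001]
ft_force: [5.7, 0.9, -3.4]
opening: 0.209
```

Emit:
jog_arm:
  commands:
    - [-0.8,0,0,0,0,0,10]
    - [-0.8,0,0,0,0,0,10]
    - [0,0,0,0,0,0,10]

```text
t: 36.28
tool_pos: [0.5002, 0.0804, 0.0726]
tool_rot: [0.458, 0.889, 0.001, 0.001]
ft_force: [8.2, 1.8, -5.0]
opening: 0.208
```

```bash
python3 ends.py s8
```

```text
scene green 86 mean [446.   66.5] x lo/hi [435.4 454.7]
scene red 488 mean [673.4 126.5] x lo/hi [663.6 683.5]
scene blk 314 mean [514.   73.7] x lo/hi [463.6 544.7]
scene blk 480 mean [614.7 174.3] x lo/hi [574.9 654.9]
scene blk 490 mean [615.4 127.3] x lo/hi [574.8 655.1]
side green 213 mean [443.6 110.9] x lo/hi [433.3 454.3]
side red 230 mean [671.9 125.7] x lo/hi [663.  680.9]
side blk 461 mean [612.6 148.1] x lo/hi [573.5 652.1]
side blk 250 mean [505.2  73. ] x lo/hi [464.1 541.6]
```

Emit:
jog_arm:
  commands:
    - [0.5,0,-0.7,0,0,0,10]
    - [0.5,0,-0.7,0,0,0,10]
    - [0,0,0,0,0,0,10]

```text
t: 36.63
tool_pos: [0.5009, 0.0803, 0.0714]
tool_rot: [0.458, 0.889, 0.001, 0.001]
ft_force: [5.2, 1.0, -0.0]
opening: 0.213
```

Emit:
jog_arm:
  commands:
    - [0.5,0,-0.7,0,0,0,10]
    - [0,0,0,0,0,0,10]

```text
t: 36.8
tool_pos: [0.5012, 0.0802, 0.0708]
tool_rot: [0.458, 0.889, 0.001, 0.001]
ft_force: [5.5, 1.2, 5.0]
opening: 0.207
```

```bash
python3 ends.py s9|grep blk
```

```text
scene blk 307 mean [514.1  74. ] x lo/hi [463.6 544.9]
scene blk 952 mean [615.  150.4] x lo/hi [574.8 655.1]
side blk 461 mean [612.5 147.8] x lo/hi [573.5 652.1]
side blk 246 mean [505.   72.6] x lo/hi [464.  541.1]
```

Emit:
jog_arm:
  commands:
    - [0.5,0,0,0,0,0,10]
    - [0,0,0,0,0,0,23]
    - [0,0,0,0,0,0,26]
    - [0,0,0,0,0,0,30]
    - [0,0,0,0,0,0,38]
    - [0,0,0,0,0,0,45]
    - [0,0,0,0,0,0,45]

```text
t: 37.48
tool_pos: [0.4997, 0.0801, 0.0697]
tool_rot: [0.458, 0.889, -0.0, -0.0]
ft_force: [-0.6, -0.4, -0.3]
opening: 0.446
```

```bash
python3 ends.py s10|grep blk; python3 v.py w10
```

```text
scene blk 307 mean [513.8  73.5] x lo/hi [463.6 544. ]
scene blk 462 mean [614.9 174.3] x lo/hi [574.9 655. ]
scene blk 493 mean [615.5 127.3] x lo/hi [574.8 655.1]
side blk 464 mean [612.7 147.6] x lo/hi [573.6 652.4]
side blk 246 mean [504.8  72.6] x lo/hi [464.  541.6]
[500.   80.2  69.8] [-0.2 -0.2 -0.3] [ 0.04 -0.03 -0.03] 0.45145567752851024
```

View pics/s10.png

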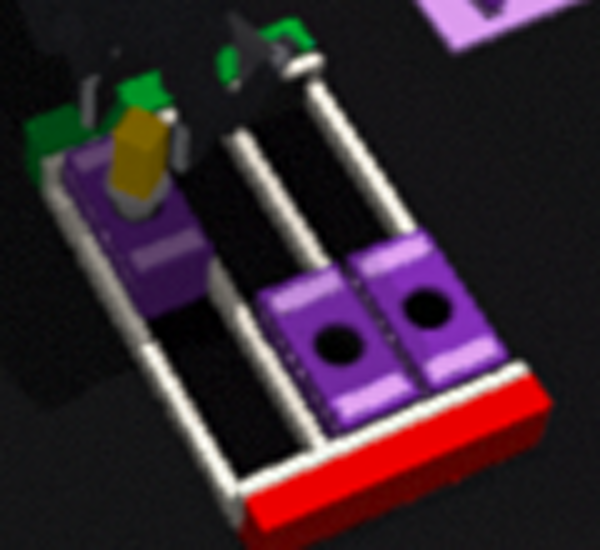

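Emit:
jog_arm:
  commands:
    - [1,0,0,0,0,0,60]
    - [0,0,5,0,0,0,60]
    - [0,0,15,0,0,0,60]
    - [0,0,25,0,0,0,60]
    - [0,0,30,0,0,0,60]
    - [0,0,30,0,0,0,60]
    - [0,0,20,0,0,0,60]
    - [0,0,0,0,0,0,60]
    - [0,0,0,0,0,0,60]

```text
t: 38.38
tool_pos: [0.5022, 0.0802, 0.1962]
tool_rot: [0.458, 0.889, 0.001, 0.001]
ft_force: [0.2, 0.2, 0.2]
opening: 0.604
```

```bash
python3 ends.py s11; python3 v.py w11; python3 m.py w11
```

```text
scene green 378 mean [445.4 124.2] x lo/hi [435.2 456.2]
scene red 469 mean [673.5 126.7] x lo/hi [663.6 683.6]
scene blk 310 mean [513.   73.2] x lo/hi [463.6 543.9]
scene blk 477 mean [614.9 174.3] x lo/hi [574.9 655.3]
scene blk 487 mean [615.3 127.3] x lo/hi [574.8 654.5]
side green 248 mean [443.8 119.9] x lo/hi [433.2 454.3]
side red 223 mean [672. 124.] x lo/hi [663.  680.9]
side blk 465 mean [613.  147.7] x lo/hi [573.6 652.4]
side blk 250 mean [504.6  72.1] x lo/hi [464.4 541.6]
[500.8  80.2 194.3] [-0.5 -0.2  0.4] [-0.   -0.03 -0.03] 0.5957537732797803
outer [610.8 128.4] [85.9 42.6] 2.0
HOLE [643.9 129.5] [10.8 43.1] uv [468. 216.]
HOLE [608.4 128.7] [ 8.8 10.9] uv [440. 197.]
HOLE [582.  127.8] [11.4 43.4] uv [418. 182.]
outer [502.4  79.4] [79.1 42.1] 1.2
outer [610.8 174.6] [85.6 41.5] 1.5
HOLE [643.5 177.3] [11.5 43.6] uv [502. 178.]
HOLE [608.7 174.5] [19.3 22.4] uv [474. 159.]
HOLE [581.6 175.9] [12.1 43.3] uv [453. 141.]
```

View pics/w11.png

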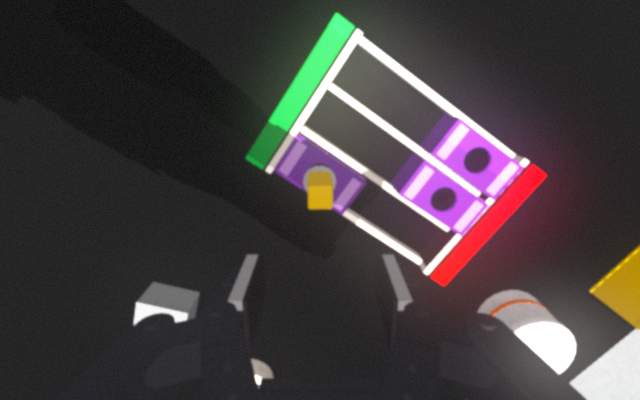

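Run:
```python
from h import *
f=np.load("pics/w11.npz"); im,d=f["im"],f["d"]; s=dict(tool_pos=f["pos"],tool_rot=f["rot"])
h=cv2.cvtColor(im,cv2.COLOR_RGB2HSV); P=cloud("wrist",d,s)
c,sn=np.cos(np.radians(1.1)),np.sin(np.radians(1.1))
def edges(nm,lo,hi,z,tol,ys):
    m=(cv2.inRange(h,lo,hi)>0)&(np.abs(P[...,2]-z)<tol); v,u=np.where(m); X=onplane("wrist",np.c_[u,v],z,s)*1e3
    a=X[:,0]*c+X[:,1]*sn; b=-X[:,0]*sn+X[:,1]*c
    for y in ys:
        k=(abs(b-y)<13)&(a>420)&(a<720); print(nm,y,np.percentile(a[k],[1,50,99]).round(1) if k.sum()>20 else None)
edges("green",(45,120,40),(80,255,255),.038,.006,(70,118,164))
edges("red",(0,150,60),(8,255,255),.038,.006,(70,118,164))
for y,x0,x1 in((70,0,560),(118,0,999),(164,0,999)): edges("blk",(125,60,50),(165,255,255),.043,.008,(y,))
m=(cv2.inRange(h,(20,120,80),(35,255,255))>0)&(P[...,0]<.56); z=P[...,2][m]; print("gauge top z",np.percentile(z,[50,90,98]).round(4), P[m&(P[...,2]>.098)].mean(0).round(4))
```

```text
green 70 [436.  445.7 455.4]
green 118 [436.1 445.7 455.5]
green 164 [436.1 445.7 455.5]
red 70 [661.8 672.6 682.1]
red 118 None
red 164 None
blk 70 [464.9 490.1 542.8]
blk 118 [572.7 613.2 653.9]
blk 164 [573.3 614.9 654.5]
gauge top z [0.1017 0.103  0.1037] [0.5009 0.0801 0.1078]
```

```bash
python3 -c "
from h import *
print(ctrl.sense()['t'],ctrl.sign_off())"
```

```text
the job is handed in; nothing more can be done
38.5333 None
```

The job is handed in at 38.5 s of the 72 s allowed. The good block is at the green end with the gauge standing in it, and the other two are at the red end.

**Bores:**

| Block | Result | Where the gauge stopped |
|---|---|---|
| Middle lane | tight | thin pin stopped on the bushing, including with ±1.5 mm of sideways searching |
| Low-y lane (right) | good | step stopped it 16 mm lower |
| High-y lane (left) | wide | gauge went in to its flange cone |

**Forces:** checking and sliding forces stayed at or below about 14 N in the readings.

**Order:** I checked all three, slid the good block to green, slid the rejects to red, then put the gauge back in the good block and let go.

**Last checks:**
- **Good block:** it sits 58.2 mm from the green strip against 58 nominal.
- **Rejects:** they sit about 58.6 mm from the red strip. In each case the push force rose at the wall.
- **Gauge:** it is upright with its handle top at about 104 mm, as expected when down on its step. The gripper was clear, above the handle.

**What disagreed:**
- After the first push the good block read 2–3 mm short of the green wall, so I pushed it again when re-seating the gauge.
- That first push (and the start of the second) showed up to about 5 N of downward pull on the tool, so the block may have lifted slightly. I then pressed it back down onto the step.
- The side camera reads the blocks about 1 mm farther from the strips at both ends, which is within its calibration error.

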